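# Set the rock tumbler's speed and start it

## Robot

A 6-joint arm with a two-finger parallel gripper is mounted at the origin on a cart in front of the work surface, level with it; the furniture and walls round the work are solid. World frame = base frame: x ahead of the robot, y to its left, z up, the work surface at z = 0. Lengths are in mm, angles in rad, forces in N, time in s.
With the tool pointing down it reaches from about 225 to 875 mm from the base axis. Payload 3.4 kg.
Tool frame: the origin (TCP) lies midway between the tips of the shut fingers; the grasp point (between the pads) lies 19 mm behind it; z points along the fingers, y is the direction in which the jaws open and shut (so a half turn about z gives the same grasp; the last joint's range is limited). The gripper opens to 85 mm and grips with 20 to 120 N. Pads are 22 mm wide; open, the fingers measure 114 mm over their backs; the gripper's body (76 mm by 85 mm) begins 54 mm behind the grasp point. The pads swing forward as they close: fully open they stand 13 mm farther back than shut.
Start: joints at [1.167, 0.276, 1.505, -0, 1.361, -0.121], TCP at [160.467, 552.189, 231.328] pointing down, gripper open.
Joint ranges: [-2.89, 2.89], [-0.75, 2.08], [0.22, 2.7], [-1.18, 4.32], [0.11, 2.71], [-2.7, 2.7]. Speed limits (rad/s): [2.57, 2.57, 3.14, 3.14, 3.14, 3.14].

## Interface

Orientations are given as [roll, pitch, yaw] about the fixed x, y, z axes, in that order (R = Rz(yaw) Ry(pitch) Rx(roll)).
In Python, from bench import telemetry, cams, ticket, find_in, trace, landmark_of gives the robot as it stands.
- The arm moves only by the shell command python3 -m handwheel 'ROWS' [FORCE]. ROWS is JSON, a list of rows, each an object of numbers: "jaw": the opening, from 0 (shut) to 1 (fully open); "dx", "dy", "dz": the shift along the world's x, y, z each as a share of 10 cm, from -1 to 1; "roll": the turn about the world's z as a share of 180 degrees, from -1 to 1. In form: [{"jaw": .., "dx": .., "dy": .., "dz": .., "roll": ..}, ...]. A call has 1 to 8 rows; each row is the pose to reach, as a shift and turn from the pose commanded when the call began, turning the shorter way round; what a row does not reach only later rows make up. A row lasts 1/8 s, in which the tool goes at most 62.5 mm and 10.7 degrees, less where a joint would pass 70% of its speed; a pose out of reach is approached as far as the arm can. A call with a number of a shift or a turn outside -1 to 1 is refused whole. A call with a gripper value outside its range is refused whole. The fingers move at their own pace and stop on an object; FORCE is the grip in N (left out, the last holds). Time passes only in rows, so rows that repeat a pose let the fingers close. It gives the time, the measured TCP pose, the force and the opening at its end, in the units of the state.
- telemetry.get_obs(): the state, without advancing time (a new reading comes with each control period).
- cams.camera(name): name is "scene" or "top" or "wrist"; returns a dict with "img" (400x640x3 uint8, blue, green, red), "mtx" (3x3 intrinsics, pixels), "D" ([k1, k2, p1, p2, k3] as OpenCV has them; the pictures are not rectified), "R" (3x3) and "t" (3): a world point X has camera coordinates R X + t; the wrist camera has in their place "mount" (4x4, takes a point from camera to tool coordinates, whose origin is the TCP and whose axes are the flange's). Camera axes: x right, y down, z forward; pixel columns grow to the right and rows downward; lengths in mm; the calibration is good to about 2 mm. A picture is of the moment at which its call begins: read the wrist's pose just before it. There is no depth.
- ticket.job_done(): hands the job in, once; it reports no verdict.
Trained networks look in a picture, given as the dict that the camera call returned (one of the last four; its "shot" number tells which), for a name from the list of things; names that differ only in an ending like _2 or _b are one class to them, and where a whole thing is asked for, a point or a joint stands for the part that bears it (a point fixed in the world has none). Each returns a list of dicts, best first, with "score" (0 to 1); they miss things now and then, are a little off and sometimes report something else, mostly with a low value. They report only what shows in the picture. A call takes as long as a camera call.
- find_in(picture, target): "at" ([x, y, z] in mm, in the coordinates of the camera as it stood for that picture, good to about 4 mm: the middle of the surface that is visible of it).
- trace(picture, target): "mask" (400x640 bool, what is visible of it).
- landmark_of(picture, target): "at" ([x, y, z] in mm, in the coordinates of the camera as it stood for that picture, good to about 4 mm: a listed point, or the origin of a listed thing).
The state is a dict: "time": time; "joints": joint angles; "qd": joint speeds; "tau": joint torques, N m; "tool_pos": TCP position; "ee_rot": TCP orientation; "ft_force": force on the tool from outside, world axes, zero at the start; "moment": the same for the moment, N m; "width": finger opening in mm.
Only numpy, scipy, OpenCV 4.12 (cv2) and the standard library are available. Lean on these libraries where they do the work, as an engineer would, in place of code of your own. Each camera call takes 0.05 s, during which the arm holds its last target.

## Task

Get the rock tumbler going at speed four: with a fingertip, gently push the lever knob round clockwise, click by click, until it rests at the position marked with four dots (the fourth click after off), then press the round start button fully down and let it come up again. Do not press start before the knob is there, grip nothing, and leave the stones and the magnet beside the tumbler where they are.

Things in the scene. Friction and masses are not known exactly. Their poses are not given: they have to be found in the camera images.
- tumbler: Grey rock tumbler, fixed, 230 (x) x 226 (y) x 109 mm high. Origin: centre of its underside, on the table; x points to its back, y to its left. Front (x -115 to +25 mm): flat control deck 55 mm high, knob on the left, start button on the right. Rear: a black barrel lying along y on two rollers, 109 mm high, front edge at x +32 mm; it does not move.
- speed (a joint): Angle of the speed knob, rad, growing clockwise from above. Six clicks 40 degrees apart: 0 off (end stop, marked by a bar), 0.698 one, 1.396 two, 2.094 three, 2.793 four, 3.491 five (end stop); n dots mark position n. The wing points 100 degrees counterclockwise of the tumbler's x axis at off, 60 clockwise of it at four. Pushed 3 degrees past half-way it snaps on to the next and stays.
- dial_axis (a point): Top centre of the black speed knob's hub, on its upright turning axis, 82 mm above the table, 26 mm above the dial plate, at x -45, y +35 mm of the tumbler. Hub radius 17 mm; one straight wing reaches 52 mm from the axis, white line on top. The aluminium dial plate has radius 64 mm, its marks 58 mm from the axis.
- dial_wing (a point): Centre of the knob's wing, 38 mm from the axis: the place to push, on its flat side; turns with the knob, the wing points from the axis to here. The wing is 12 mm thick, its underside 4.5 mm and its top 24.5 mm above the dial plate. Pushing here past a click takes about 7 N; over 25 N is forcing it.
- start (a joint): Travel of the round grey start button, m: 0 up, 0.006 fully down; a spring (5 N fully down) brings it back up.
- start_top (a point): Centre of the start button's flat top (radius 15 mm), at x -65, y -75 mm of the tumbler; pressed straight down.
- marble: Loose light grey stone, 45x58x42 mm, origin at the centre of its underside, on the table right of the tumbler. To be left alone.
- gabbro: Loose dark stone, 52x74x47 mm, origin at the centre of its underside, on the table right of the tumbler. To be left alone.
- magnet: Loose round magnet, 38 mm across, 13 mm high, origin at the centre of its underside, on the table left of the tumbler. To be left alone.

How it is judged:
By the outcome, as a careful person would: the job done as asked, in the order asked, and still so for the second after the job is handed in, with the robot touching nothing.
It also fails if it takes over 72 s, if anything falls off the work surface, if the arm or the gripper's body presses on something with over 40 N, if the wrist force passes 120 N, or if a joint passes its speed limit or range.

## Working session

There is one attempt and no reset: what is moved stays moved. The work goes in short steps, Python scripts to look and compute and a shell command to move; the robot and the scene stay as the last step left them, time stands still between calls to the robot, and variables do not carry over. Pictures are saved under pics/ and viewed, and the job is handed in when it is done.

```bash
mkdir -p pics
cat > h.py <<'E'
import numpy as np, cv2
from bench import telemetry, cams, ticket, find_in, trace, landmark_of
def w(p,a): return p["R"].T@(np.array(a)-p["t"])
E
python3 - <<'E'
from h import *
o=telemetry.get_obs(); print({k:np.round(v,3) for k,v in o.items()})
for n in ["scene","top"]:
    p=cams.camera(n); cv2.imwrite(f"pics/{n}0.png",p["img"])
    for t in ["tumbler","dial_axis","dial_wing","start_top","marble","gabbro","magnet"]:
        r=landmark_of(p,t)
        for x in r[:2]: print(n,t,round(x["score"],2),np.round(w(p,x["at"]),1))
E
```

```text
{'time': np.float64(0.0), 'joints': array([ 1.167,  0.277,  1.506, -0.   ,  1.361, -0.121]), 'qd': array([ 0.   , -0.   ,  0.001, -0.001,  0.   , -0.001]), 'tau': array([ 0.0000e+00, -4.1679e+01, -2.4580e+01, -0.0000e+00,  1.1000e-02,
       -0.0000e+00]), 'tool_pos': array([160.249, 551.665, 230.414]), 'ee_rot': array([-3.14 , -0.   ,  2.859]), 'ft_force': array([ 0.88 , -0.144,  0.349]), 'moment': array([-0.006,  0.039, -0.016]), 'width': np.float64(85.602)}
scene tumbler 0.62 [ 5.813e+02  1.361e+02 -3.000e-01]
scene dial_axis 0.94 [527.1 161.6  85.1]
scene dial_wing 0.98 [535.8 195.5  70.5]
scene start_top 0.68 [530.4  41.3  73.4]
scene marble 0.58 [ 5.66e+02 -4.56e+01 -4.00e-01]
scene gabbro 0.56 [680.8 -17.3   2. ]
scene magnet 0.6 [533.2 280.2   1. ]
top tumbler 0.88 [579.4 135.5   2.7]
top dial_axis 0.86 [526.2 159.3  82.4]
top dial_wing 0.88 [544.2 195.1  72.6]
top start_top 0.64 [531.9  45.8  73.8]
top marble 0.6 [573.6 -41.1   1. ]
```

View pics/scene0.png

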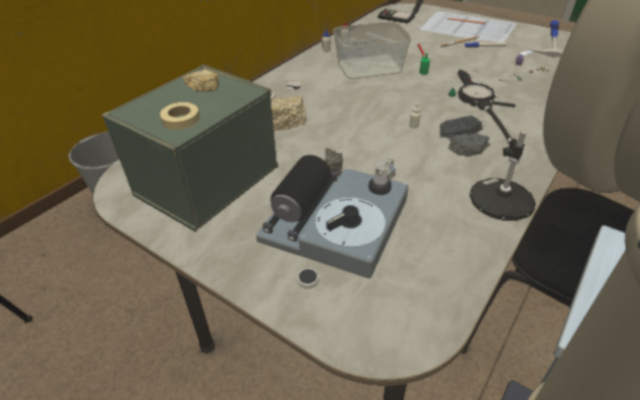

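View pics/top0.png

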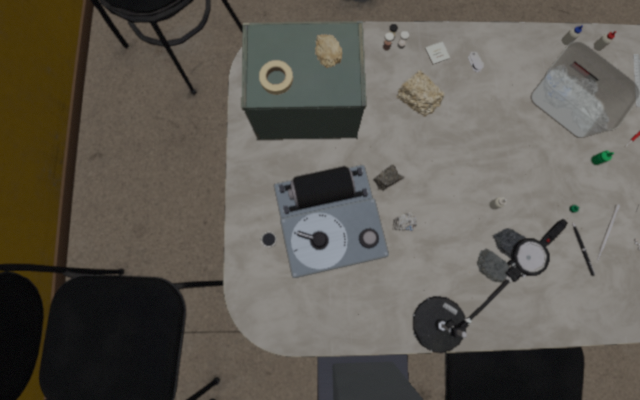

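Top view: tumbler slightly CCW-rotated, wing from (320,240) to about (297,233), which suggests that the knob is at "one" rather than off. I'll check this with crops and overlays.

```bash
cat >> h.py <<'E'
def proj(p,X,R=None,t=None):
    R=p["R"] if R is None else R; t=p["t"] if t is None else t
    return cv2.projectPoints(np.array(X,float).reshape(-1,3),cv2.Rodrigues(np.array(R))[0],np.array(t,float),p["mtx"],np.array(p["D"]))[0].reshape(-1,2)
def T2W(X,pose):
    x,y,a=pose; c,s=np.cos(a),np.sin(a); X=np.array(X,float).reshape(-1,3)
    return np.c_[x+c*X[:,0]-s*X[:,1], y+s*X[:,0]+c*X[:,1], X[:,2]]
def model():
    L=[]
    L.append([[-115,-113,55],[-115,113,55],[25,113,55],[25,-113,55],[-115,-113,55]])
    L.append([[-115,-113,0],[-115,113,0],[115,113,0]])
    th=np.linspace(0,2*np.pi,49)
    for cx,cy,r,z in [(-45,35,64,56),(-45,35,17,82),(-65,-75,15,70)]:
        L.append(np.c_[cx+r*np.cos(th),cy+r*np.sin(th),0*th+z])
    return L
def wing(n):
    a=np.radians(100-40*n); return [[-45,35,80.5],[-45+52*np.cos(a),35+52*np.sin(a),80.5]]
def overlay(p,pose,box,f,name,n=1,R=None,t=None):
    x0,y0,x1,y1=box; im=cv2.resize(p["img"][y0:y1,x0:x1],None,fx=f,fy=f,interpolation=cv2.INTER_CUBIC)
    for l,c in [(l,(0,255,0)) for l in model()]+[(wing(n),(0,0,255))]:
        q=(proj(p,T2W(l,pose),R,t)-[x0,y0]+.5)*f
        cv2.polylines(im,[q.astype(np.int32)],False,c,1)
    cv2.imwrite(name,im)
E
python3 - <<'E'
from h import *
p=cams.camera("top"); q=cams.camera("scene")
overlay(p,(580,135.5,np.radians(9)),(250,150,410,290),5,"pics/t1.png")
cv2.imwrite("pics/t1raw.png",cv2.resize(p["img"][150:290,250:410],None,fx=5,fy=5,interpolation=cv2.INTER_CUBIC))
overlay(q,(580,135.5,np.radians(9)),(240,140,420,290),4,"pics/s1.png")
E
```

```text
(no output)
```

View pics/t1.png

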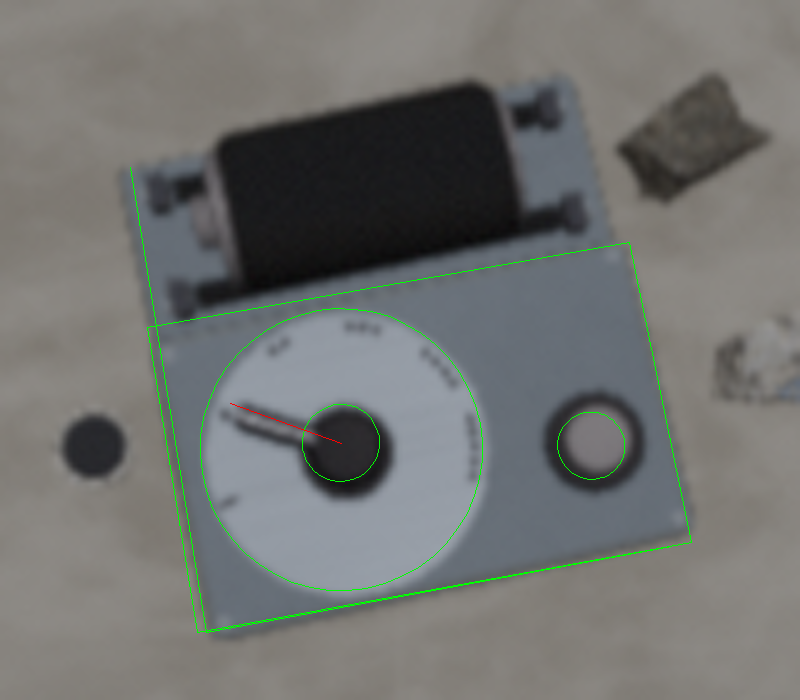

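View pics/s1.png

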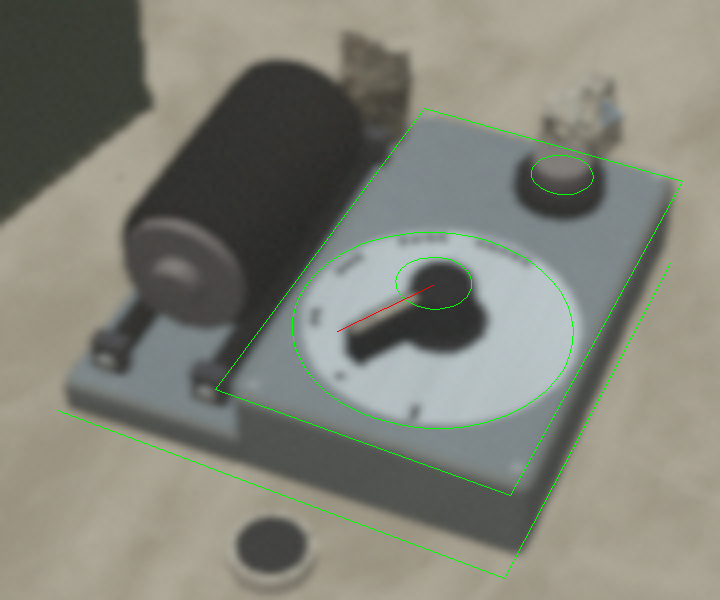

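View pics/t1raw.png

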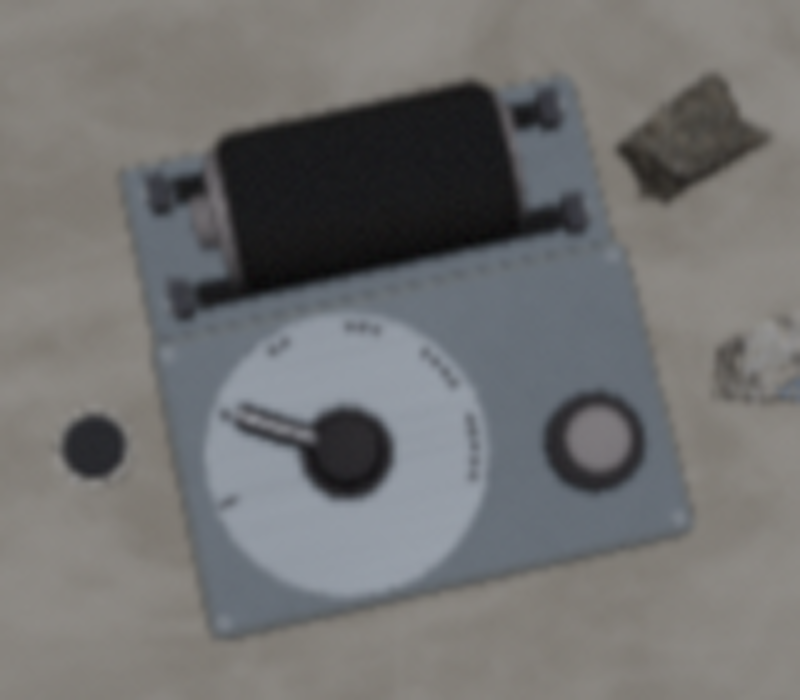

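Run:
```python
from h import *
from scipy.optimize import least_squares
p=cams.camera("top"); q=cams.camera("scene")
Pt=[[-115,113,55],[-115,-113,55],[-45,35,56],[-45,35,82]]
t=np.array([[214,637],[691,538],[347,455],[347,450]])/5+[250,150]
St=[[-115,113,55],[-45,35,56],[-45,35,82]]
s=np.array([[521,492],[439,330],[441,284]])/4+[240,140]
f=lambda v:np.r_[(proj(p,T2W(Pt,v))-t).ravel(),.7*(proj(q,T2W(St,v))-s).ravel()]
r=least_squares(f,[580,135,.17]); print(r.x,np.degrees(r.x[2]),np.round(r.fun,1))
for S in (p,q):
  for nm in ["start_top"]:
    print([ (np.round(w(S,x["at"]),1),x["score"]) for x in landmark_of(S,nm)])
print(T2W([[-45,35,82],[-65,-75,70]],r.x))
overlay(p,r.x,(250,150,410,290),5,"pics/t2.png")
overlay(q,r.x,(240,140,420,290),4,"pics/s2.png")
```

```text
[5.77377861e+02 1.34083254e+02 1.82042440e-01] 10.430263485268148 [-1.8  0.9  1.2  0.1 -0.4 -0.5 -0.4 -0.5  0.6 -0.1  0.1 -1.4  0.1 -0.6]
[(array([529. ,  46.8,  78. ]), 0.7)]
[(array([532.6,  43. ,  74.3]), 0.47)]
[[526.78508935 160.35817441  82.        ]
 [527.02982007  48.55504338  70.        ]]
```

View pics/t2.png

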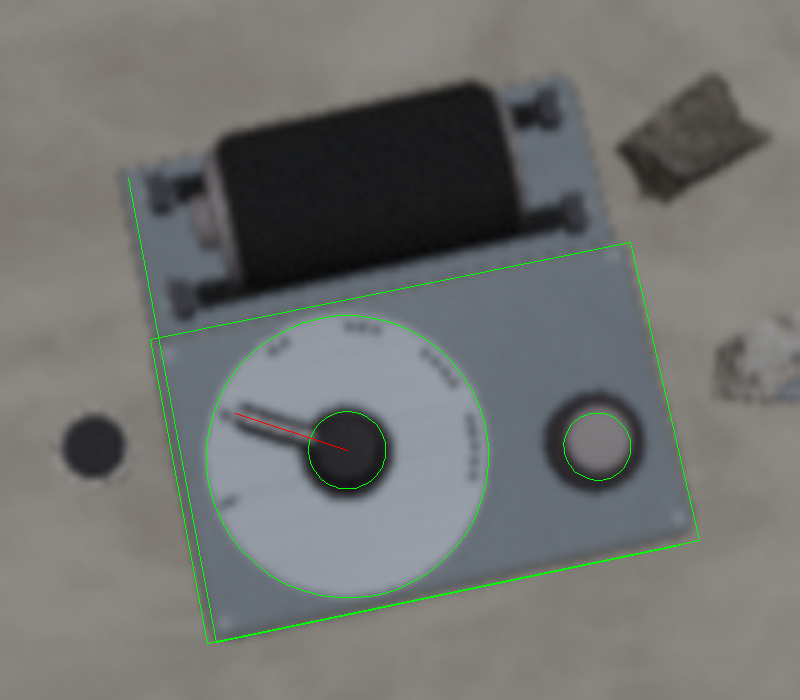

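View pics/s2.png

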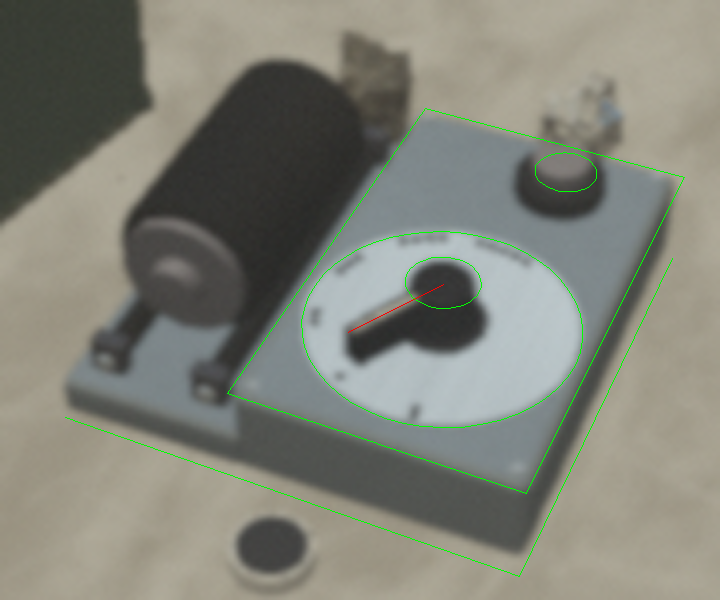

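Calibrated overlay fits: axis ≈ (527,160), yaw ≈ 10.5–11.5°, and the knob is at **one**, so three more clicks are needed. I'll shut the jaws and travel over at height.

```bash
python3 -m handwheel '[{"jaw":0,"dx":0.4,"dy":-0.4,"dz":0},{"jaw":0,"dx":0.8,"dy":-0.8,"dz":0},{"jaw":0,"dx":1,"dy":-1,"dz":0},{"jaw":0,"dx":1,"dy":-1,"dz":0}]'
python3 -m handwheel '[{"jaw":0,"dx":0.4,"dy":-0.4,"dz":0},{"jaw":0,"dx":0.8,"dy":-0.8,"dz":0},{"jaw":0,"dx":1,"dy":-1,"dz":0},{"jaw":0,"dx":1,"dy":-1,"dz":0}]'
python3 -m handwheel '[{"jaw":0,"dx":0.4,"dy":-0.4,"dz":0},{"jaw":0,"dx":0.8,"dy":-0.8,"dz":0},{"jaw":0,"dx":1,"dy":-1,"dz":0},{"jaw":0,"dx":1,"dy":-1,"dz":0}]'
python3 -m handwheel '[{"jaw":0,"dx":0.3,"dy":-0.3,"dz":-0.2},{"jaw":0,"dx":0.5,"dy":-0.46,"dz":-0.3},{"jaw":0,"dx":0.5,"dy":-0.46,"dz":-0.3}]'
python3 - <<'E'
from h import *
from scipy.spatial.transform import Rotation as Ro
o=telemetry.get_obs(); p=cams.camera("wrist"); cv2.imwrite("pics/w1.png",p["img"])
M=np.array(p["mount"]); B=np.eye(4); B[:3,:3]=Ro.from_euler("xyz",o["ee_rot"]).as_matrix(); B[:3,3]=o["tool_pos"]
W=np.linalg.inv(B@M); print(np.round(M,2))
overlay(p,(577.4,134.1,np.radians(10.7)),(0,0,640,400),1.25,"pics/w1o.png",1,W[:3,:3],W[:3,3])
print(o["tool_pos"],o["ee_rot"],o["width"],o["joints"])
for t in ["dial_axis","dial_wing","start_top"]:
  for x in landmark_of(p,t)[:2]: print(t,x["score"],np.round((B@M@np.r_[x["at"],1])[:3],1))
E
```

```text
[[   0.     -0.95   -0.3    76.66]
 [   1.     -0.      0.      1.9 ]
 [  -0.     -0.3     0.95 -142.97]
 [   0.      0.      0.      1.  ]]
[160.47267254 552.19401226 231.34994892] [3.14146334e+00 2.15622489e-05 2.85876407e+00] 85.34002570904323 [ 1.16699833e+00  2.75876578e-01  1.50487854e+00 -5.92960877e-06
  1.36070656e+00 -1.20968181e-01]schema error: expected keys jaw, dx, dy, dz, roll
schema error: expected keys jaw, dx, dy, dz, roll
schema error: expected keys jaw, dx, dy, dz, roll
schema error: expected keys jaw, dx, dy, dz, roll
```

View pics/w1o.png

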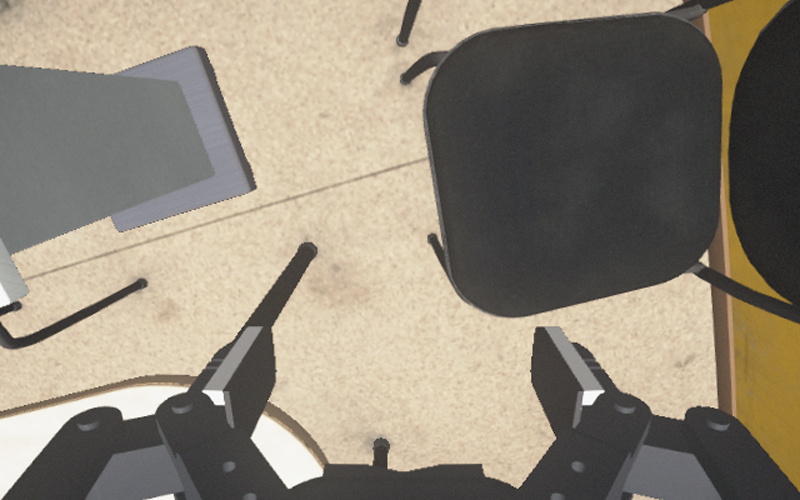

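The moves were refused (each row needs all five keys). Sending again with roll included.

```bash
python3 -m handwheel '[{"jaw":0,"dx":0.4,"dy":-0.4,"dz":0,"roll":0},{"jaw":0,"dx":0.8,"dy":-0.8,"dz":0,"roll":0},{"jaw":0,"dx":1,"dy":-1,"dz":0,"roll":0},{"jaw":0,"dx":1,"dy":-1,"dz":0,"roll":0}]'
python3 -m handwheel '[{"jaw":0,"dx":0.4,"dy":-0.4,"dz":0,"roll":0},{"jaw":0,"dx":0.8,"dy":-0.8,"dz":0,"roll":0},{"jaw":0,"dx":1,"dy":-1,"dz":0,"roll":0},{"jaw":0,"dx":1,"dy":-1,"dz":0,"roll":0}]'
python3 -m handwheel '[{"jaw":0,"dx":0.4,"dy":-0.4,"dz":0,"roll":0},{"jaw":0,"dx":0.8,"dy":-0.8,"dz":0,"roll":0},{"jaw":0,"dx":1,"dy":-1,"dz":0,"roll":0},{"jaw":0,"dx":1,"dy":-1,"dz":0,"roll":0}]'
python3 -m handwheel '[{"jaw":0,"dx":0.3,"dy":-0.3,"dz":-0.2,"roll":0},{"jaw":0,"dx":0.5,"dy":-0.46,"dz":-0.3,"roll":0},{"jaw":0,"dx":0.5,"dy":-0.46,"dz":-0.3,"roll":0},{"jaw":0,"dx":0.5,"dy":-0.46,"dz":-0.3,"roll":0}]'
cat >> h.py <<'E'
from scipy.spatial.transform import Rotation as Ro
def wrist(name,n=1,pose=(577.4,134.1,np.radians(10.7))):
    o=telemetry.get_obs(); p=cams.camera("wrist")
    M=np.array(p["mount"]); B=np.eye(4); B[:3,:3]=Ro.from_euler("xyz",o["ee_rot"]).as_matrix(); B[:3,3]=o["tool_pos"]
    W=np.linalg.inv(B@M)
    cv2.imwrite(name.replace(".png","raw.png"),p["img"])
    overlay(p,pose,(0,0,640,400),1.25,name,n,W[:3,:3],W[:3,3])
    print(np.round(o["tool_pos"],1),np.round(o["ee_rot"],3),o["width"],np.round(o["joints"],2),o["time"])
    return p,B@M
E
python3 - <<'E'
from h import *
p,C=wrist("pics/w2.png")
for t in ["dial_axis","dial_wing","start_top"]:
  for x in landmark_of(p,t)[:2]: print(t,x["score"],np.round((C@np.r_[x["at"],1])[:3],1))
E
```

```text
time: 1.8
tool_pos: [261.7, 451.0, 231.5]
ee_rot: [3.141, 0.0, 2.856]
ft_force: [0.2, 0.3, -0.2]
width: 12.3
time: 2.3
tool_pos: [361.2, 352.1, 231.3]
ee_rot: [3.141, -0.0, 2.856]
ft_force: [-0.3, -0.5, -0.2]
width: -0.0
time: 2.8
tool_pos: [461.0, 252.7, 231.1]
ee_rot: [3.141, -0.001, 2.857]
ft_force: [-0.9, 0.1, 0.9]
width: -0.3
time: 3.3
tool_pos: [509.2, 208.0, 201.6]
ee_rot: [3.141, -0.001, 2.86]
ft_force: [-0.3, -0.3, 0.1]
width: -0.1
[509.2 208.  201.6] [ 3.141e+00 -1.000e-03  2.860e+00] -0.09295403391970711 [ 0.26  0.26  1.61  0.    1.28 -1.03] 3.3
dial_axis 0.59 [530.6 158.3  85.4]
dial_wing 0.72 [540.7 197.1  67.8]
start_top 0.67 [532.5  51.7  77.5]
```

View pics/w2.png

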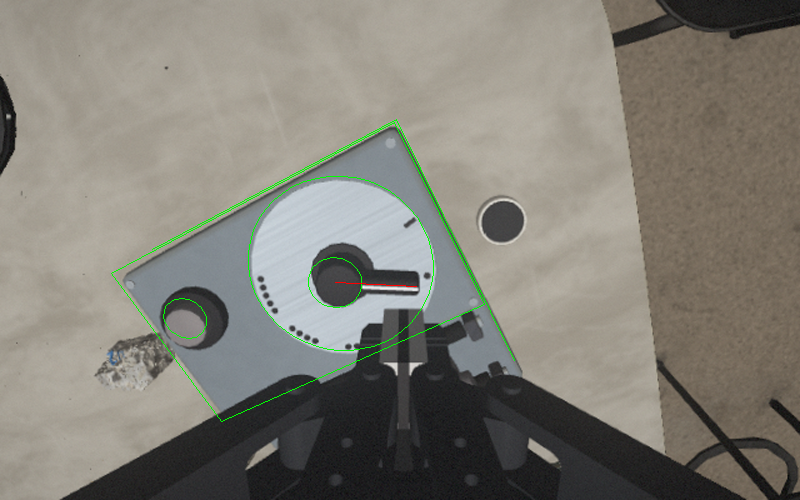

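Overlay matches; knob at one (wing over the single dot at ≈(427,275)); the shut fingers are CCW of the wing with clearance. Descending here.

```bash
python3 -m handwheel '[{"jaw":0,"dx":0,"dy":0,"dz":-0.3,"roll":-0.017},{"jaw":0,"dx":0,"dy":0,"dz":-0.6,"roll":-0.017},{"jaw":0,"dx":0,"dy":0,"dz":-0.9,"roll":-0.017},{"jaw":0,"dx":0,"dy":0,"dz":-0.95,"roll":-0.017},{"jaw":0,"dx":0,"dy":0,"dz":-0.95,"roll":-0.017}]'
python3 -m handwheel '[{"jaw":0,"dx":0,"dy":0,"dz":-0.1,"roll":0},{"jaw":0,"dx":0,"dy":0,"dz":-0.2,"roll":0},{"jaw":0,"dx":0,"dy":0,"dz":-0.3,"roll":0},{"jaw":0,"dx":0,"dy":0,"dz":-0.4,"roll":0},{"jaw":0,"dx":0,"dy":0,"dz":-0.4,"roll":0},{"jaw":0,"dx":0,"dy":0,"dz":-0.4,"roll":0}]'
python3 - <<'E'
from h import *
p,C=wrist("pics/w3.png")
A=np.array([528,160.4])
# schedule: pusher pose as function of wing-face angle
P0=np.array([510.5,206.2])
o=telemetry.get_obs();print(o["ft_force"]); P0=o["tool_pos"][:2]
print("start",P0)
for d in range(0,125,10):
    a=np.radians(70.7-d); u=np.array([np.cos(a),np.sin(a)]); n=np.array([-u[1],u[0]])
    q=A+38*u+17*n; print(d,np.round(q,1),"yaw",round(160.7-d,1), "abs contact")
E
```

```text
time: 4.12
tool_pos: [510.7, 206.6, 106.9]
ee_rot: [3.141, 0.001, 2.806]
ft_force: [0.3, 0.2, -0.0]
width: 0.1
time: 4.88
tool_pos: [510.6, 206.2, 66.3]
ee_rot: [3.141, 0.0, 2.805]
ft_force: [1.0, -0.4, 0.3]
width: -0.0
[510.6 206.2  66.3] [3.141 0.    2.805] -0.0025806972146016137 [ 0.26  0.38  1.8   0.    0.96 -0.98] 4.875
[-0.74025378  0.0841051   0.81732205]
start [510.80460817 206.29431381]
0 [524.5 201.9] yaw 160.7 abs contact
10 [531.8 201.9] yaw 150.7 abs contact
20 [538.9 200.6] yaw 140.7 abs contact
30 [545.7 198.1] yaw 130.7 abs contact
40 [552.  194.4] yaw 120.7 abs contact
50 [557.5 189.7] yaw 110.7 abs contact
60 [562.2 184.2] yaw 100.7 abs contact
70 [565.8 177.9] yaw 90.7 abs contact
80 [568.2 171. ] yaw 80.7 abs contact
90 [569.5 163.9] yaw 70.7 abs contact
100 [569.5 156.6] yaw 60.7 abs contact
110 [568.2 149.5] yaw 50.7 abs contact
120 [565.7 142.7] yaw 40.7 abs contact
```

View pics/w3.png

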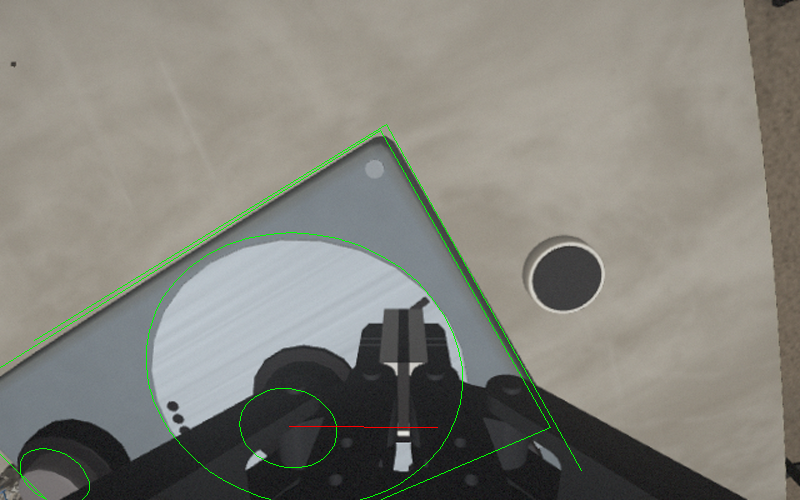

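Clear descent, fingers 13 mm from the wing. Start the first click.

```bash
python3 -m handwheel '[{"jaw":0,"dx":0.05,"dy":-0.015,"dz":0,"roll":0},{"jaw":0,"dx":0.1,"dy":-0.03,"dz":0,"roll":0},{"jaw":0,"dx":0.13,"dy":-0.04,"dz":0,"roll":0},{"jaw":0,"dx":0.15,"dy":-0.043,"dz":0,"roll":0},{"jaw":0,"dx":0.168,"dy":-0.042,"dz":0,"roll":-0.014},{"jaw":0,"dx":0.186,"dy":-0.041,"dz":0,"roll":-0.028},{"jaw":0,"dx":0.204,"dy":-0.042,"dz":0,"roll":-0.042},{"jaw":0,"dx":0.222,"dy":-0.043,"dz":0,"roll":-0.056}]'
```

```text
time: 5.92
tool_pos: [530.2, 202.7, 66.2]
ee_rot: [-3.14, -0.005, 2.627]
ft_force: [-5.2, 3.1, 2.6]
width: -0.1
```

```bash
python3 -m handwheel '[{"jaw":0,"dx":0.018,"dy":-0.002,"dz":0,"roll":-0.014},{"jaw":0,"dx":0.036,"dy":-0.006,"dz":0,"roll":-0.028},{"jaw":0,"dx":0.054,"dy":-0.009,"dz":0,"roll":-0.042},{"jaw":0,"dx":0.071,"dy":-0.013,"dz":0,"roll":-0.056}]'
python3 -m handwheel '[{"jaw":0,"dx":0.018,"dy":-0.006,"dz":0,"roll":-0.014},{"jaw":0,"dx":0.036,"dy":-0.012,"dz":0,"roll":-0.028},{"jaw":0,"dx":0.054,"dy":-0.02,"dz":0,"roll":-0.044}]'
python3 - <<'E'
from h import *
p=cams.camera("top")
cv2.imwrite("pics/t3.png",cv2.resize(p["img"][150:290,250:410],None,fx=5,fy=5,interpolation=cv2.INTER_CUBIC))
E
```

```text
time: 6.42
tool_pos: [538.3, 201.5, 66.3]
ee_rot: [-3.141, -0.003, 2.452]
ft_force: [-2.0, 0.8, 1.5]
width: -0.2
time: 6.8
tool_pos: [545.2, 198.6, 66.3]
ee_rot: [3.142, -0.0, 2.314]
ft_force: [0.7, -0.0, 0.6]
width: 0.1
```

View pics/t3.png

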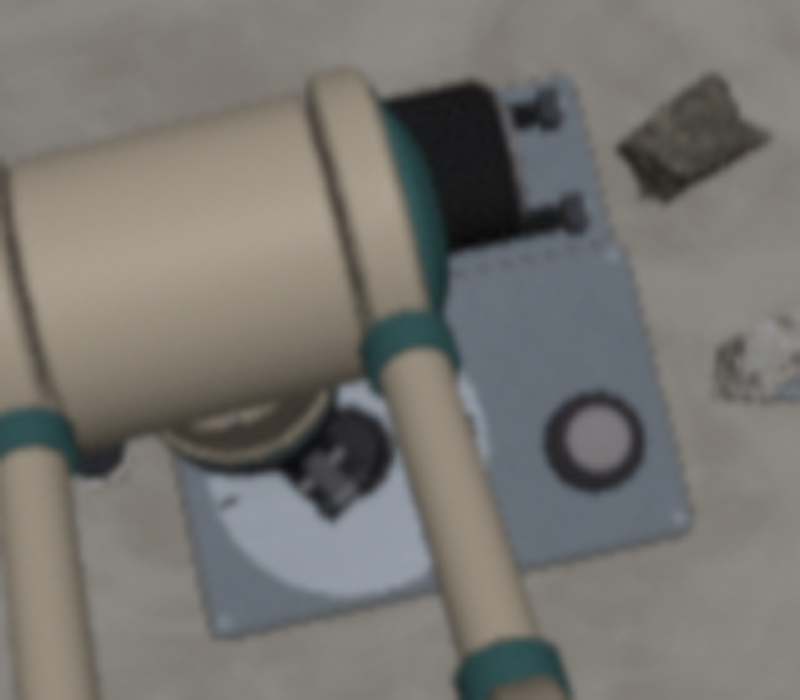

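Force built to ~6 N then vanished – the first click (to two) has snapped. Second click.

```bash
python3 -m handwheel '[{"jaw":0,"dx":0.024,"dy":-0.011,"dz":0,"roll":-0.02},{"jaw":0,"dx":0.046,"dy":-0.022,"dz":0,"roll":-0.039},{"jaw":0,"dx":0.077,"dy":-0.042,"dz":0,"roll":-0.067},{"jaw":0,"dx":0.092,"dy":-0.053,"dz":0,"roll":-0.081},{"jaw":0,"dx":0.106,"dy":-0.064,"dz":0,"roll":-0.094},{"jaw":0,"dx":0.119,"dy":-0.076,"dz":0,"roll":-0.108},{"jaw":0,"dx":0.132,"dy":-0.089,"dz":0,"roll":-0.122}]'
python3 -m handwheel '[{"jaw":0,"dx":0.013,"dy":-0.013,"dz":0,"roll":-0.014},{"jaw":0,"dx":0.025,"dy":-0.027,"dz":0,"roll":-0.028},{"jaw":0,"dx":0.036,"dy":-0.041,"dz":0,"roll":-0.042},{"jaw":0,"dx":0.047,"dy":-0.055,"dz":0,"roll":-0.056}]'
python3 -m handwheel '[{"jaw":0,"dx":0.009,"dy":-0.015,"dz":0,"roll":-0.014},{"jaw":0,"dx":0.018,"dy":-0.03,"dz":0,"roll":-0.028},{"jaw":0,"dx":0.029,"dy":-0.05,"dz":0,"roll":-0.044}]'
python3 - <<'E'
from h import *
p=cams.camera("scene")
cv2.imwrite("pics/s3.png",cv2.resize(p["img"][140:290,240:420],None,fx=4,fy=4,interpolation=cv2.INTER_CUBIC))
wrist("pics/w4.png",3)
E
```

```text
time: 7.72
tool_pos: [557.4, 191.5, 66.3]
ee_rot: [-3.141, -0.004, 1.93]
ft_force: [-1.3, 4.6, 0.8]
width: -0.2
time: 8.22
tool_pos: [562.7, 185.7, 66.3]
ee_rot: [3.142, -0.003, 1.755]
ft_force: [-0.9, 3.4, -0.3]
width: 0.1
time: 8.6
tool_pos: [565.9, 179.2, 66.3]
ee_rot: [-3.142, 0.0, 1.617]
ft_force: [0.1, 0.3, 0.6]
width: -0.1
[566.1 178.9  66.3] [3.141 0.    1.616] 0.41557528974004965 [ 0.19  0.44  1.7  -0.    1.01  0.14] 8.65
```

View pics/s3.png

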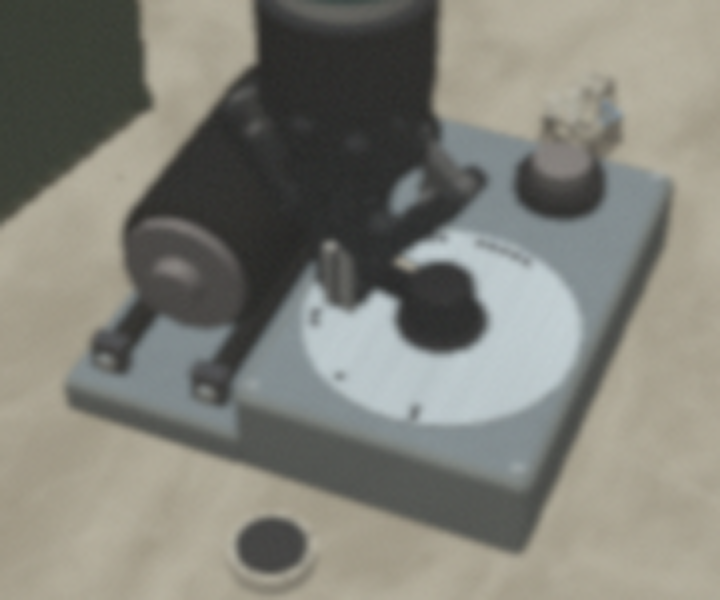

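View pics/w4.png

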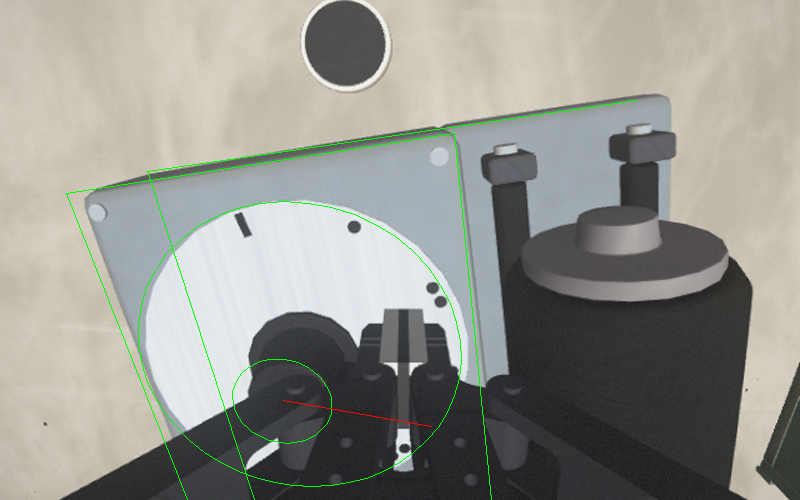

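Three now (white line right beside the finger, force zero). Last click, to four.

```bash
python3 -m handwheel '[{"jaw":0,"dx":0.013,"dy":-0.027,"dz":0,"roll":-0.022},{"jaw":0,"dx":0.023,"dy":-0.054,"dz":0,"roll":-0.044},{"jaw":0,"dx":0.031,"dy":-0.082,"dz":0,"roll":-0.067},{"jaw":0,"dx":0.036,"dy":-0.1,"dz":0,"roll":-0.081},{"jaw":0,"dx":0.04,"dy":-0.117,"dz":0,"roll":-0.094},{"jaw":0,"dx":0.042,"dy":-0.135,"dz":0,"roll":-0.108},{"jaw":0,"dx":0.044,"dy":-0.153,"dz":0,"roll":-0.122}]'
python3 -m handwheel '[{"jaw":0,"dx":0.001,"dy":-0.018,"dz":0,"roll":-0.014},{"jaw":0,"dx":0.002,"dy":-0.036,"dz":0,"roll":-0.028},{"jaw":0,"dx":0.001,"dy":-0.055,"dz":0,"roll":-0.042},{"jaw":0,"dx":0,"dy":-0.073,"dz":0,"roll":-0.056}]'
python3 -m handwheel '[{"jaw":0,"dx":-0.003,"dy":-0.018,"dz":0,"roll":-0.014},{"jaw":0,"dx":-0.006,"dy":-0.036,"dz":0,"roll":-0.028},{"jaw":0,"dx":-0.009,"dy":-0.05,"dz":0,"roll":-0.039}]'
```

```text
time: 9.57
tool_pos: [570.8, 165.9, 66.4]
ee_rot: [-3.142, -0.004, 1.234]
ft_force: [-0.2, 5.5, -0.5]
width: -0.1
time: 10.07
tool_pos: [571.2, 158.2, 66.4]
ee_rot: [3.141, -0.003, 1.058]
ft_force: [1.2, 3.4, -0.8]
width: 0.2
time: 10.45
tool_pos: [569.3, 151.6, 66.3]
ee_rot: [-3.141, 0.0, 0.936]
ft_force: [-0.3, 0.8, 0.6]
width: -0.1
```

```bash
python3 -m handwheel '[{"jaw":0,"dx":0,"dy":0,"dz":0.2,"roll":0},{"jaw":0,"dx":0,"dy":0,"dz":0.5,"roll":0},{"jaw":0,"dx":0,"dy":0,"dz":0.9,"roll":0},{"jaw":0,"dx":0,"dy":0,"dz":1,"roll":0},{"jaw":0,"dx":0,"dy":0,"dz":1,"roll":0}]'
python3 -m handwheel '[{"jaw":0,"dx":-0.1,"dy":-0.3,"dz":0.2,"roll":0},{"jaw":0,"dx":-0.2,"dy":-0.7,"dz":0.2,"roll":0},{"jaw":0,"dx":-0.38,"dy":-1,"dz":0.2,"roll":0},{"jaw":0,"dx":-0.38,"dy":-1,"dz":0.2,"roll":0},{"jaw":0,"dx":-0.38,"dy":-1,"dz":0.2,"roll":0}]'
python3 - <<'E'
from h import *
p,C=wrist("pics/w5.png",4,(578.5,134.1,np.radians(10.7)))
for t in ["dial_axis","dial_wing","start_top"]:
  for x in landmark_of(p,t)[:2]: print(t,x["score"],np.round((C@np.r_[x["at"],1])[:3],1))
p=cams.camera("scene");overlay(p,(578.5,134.1,np.radians(10.7)),(240,140,420,290),4,"pics/s4.png",4)
E
```

```text
time: 11.08
tool_pos: [569.5, 151.6, 166.6]
ee_rot: [3.141, -0.001, 0.936]
ft_force: [0.2, -0.2, -0.1]
width: -0.0
time: 11.7
tool_pos: [531.2, 51.9, 185.2]
ee_rot: [-3.14, 0.0, 0.936]
ft_force: [0.3, 0.5, 1.0]
width: 0.0
[531.2  51.9 185.2] [-3.14   0.     0.936] 0.026895684963110313 [-0.03  0.25  1.67  0.    1.23  0.6 ] 11.7
dial_axis 0.56 [528.  159.4  84.8]
dial_wing 0.77 [555.5 133.5  68.4]
start_top 0.94 [530.2  50.5  76.5]
```

View pics/w5.png

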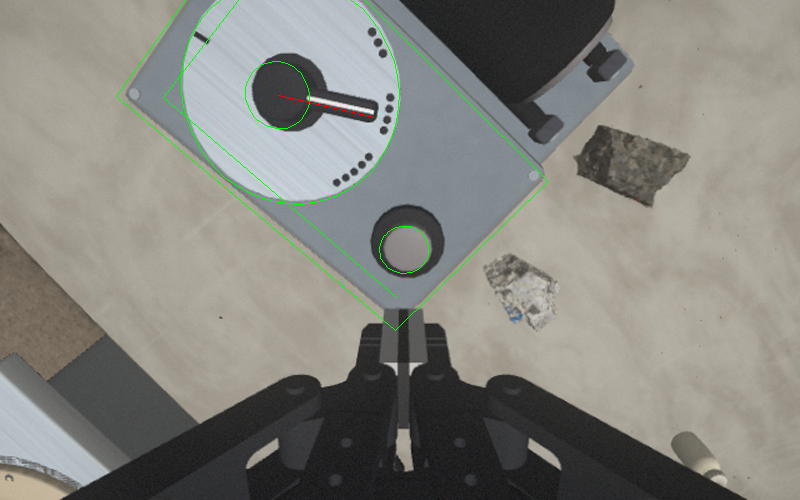

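View pics/s4.png

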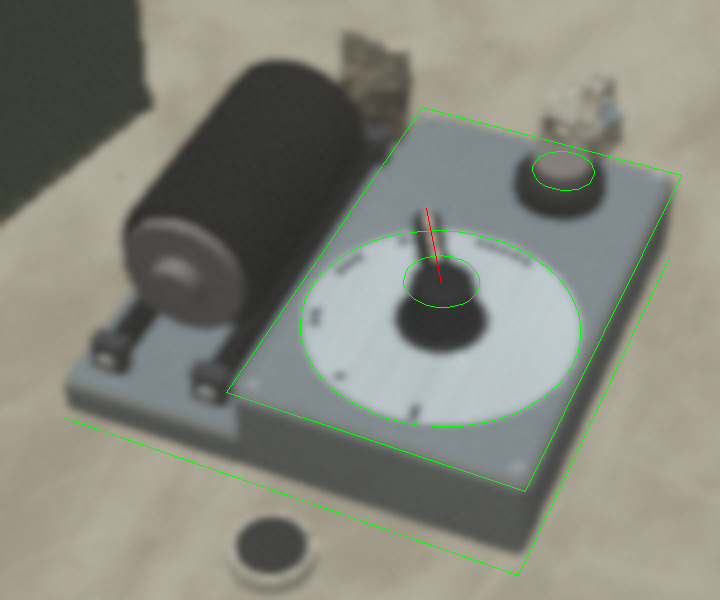

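Knob is at four (wing points to the four dots; network wing point agrees). The button is nearly under the finger. Descend to just above it, then press in small steps.

```bash
python3 -m handwheel '[{"jaw":0,"dx":-0.01,"dy":-0.02,"dz":-0.3,"roll":0},{"jaw":0,"dx":-0.01,"dy":-0.02,"dz":-0.6,"roll":0},{"jaw":0,"dx":-0.01,"dy":-0.02,"dz":-0.85,"roll":0},{"jaw":0,"dx":-0.01,"dy":-0.02,"dz":-1,"roll":0},{"jaw":0,"dx":-0.01,"dy":-0.02,"dz":-1,"roll":0}]'
python3 -m handwheel '[{"jaw":0,"dx":0,"dy":0,"dz":-0.03,"roll":0},{"jaw":0,"dx":0,"dy":0,"dz":-0.06,"roll":0},{"jaw":0,"dx":0,"dy":0,"dz":-0.06,"roll":0}]'
python3 - <<'E'
from h import *
p=cams.camera("scene")
cv2.imwrite("pics/s5.png",cv2.resize(p["img"][140:240,300:420],None,fx=6,fy=6,interpolation=cv2.INTER_CUBIC))
E
```

```text
time: 12.58
tool_pos: [529.9, 49.9, 85.4]
ee_rot: [-3.14, 0.001, 0.937]
ft_force: [-0.4, 0.5, 0.4]
width: 0.2
time: 12.95
tool_pos: [530.6, 49.6, 80.6]
ee_rot: [3.141, -0.0, 0.936]
ft_force: [-0.6, 0.3, -0.4]
width: -0.3
```

View pics/s5.png

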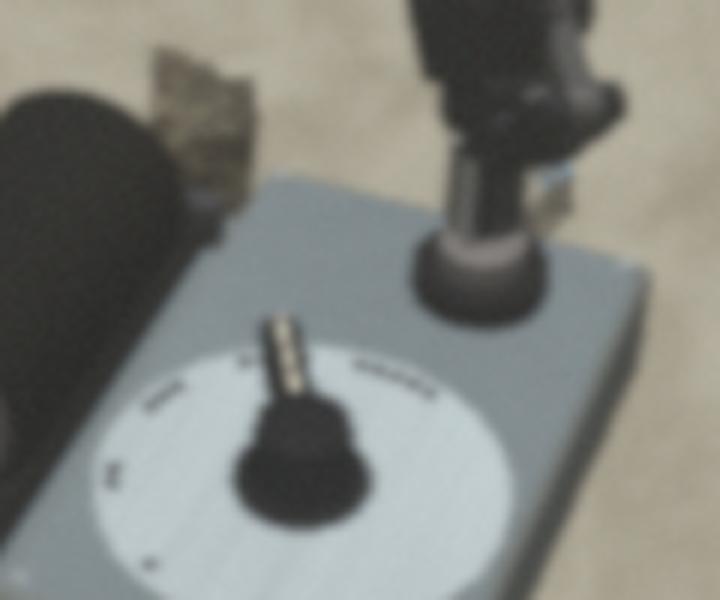

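Finger is centred over the grey button, not yet touching. Pressing stepwise.

```bash
for i in 1; do :; done
python3 -m handwheel '[{"jaw":0,"dx":0,"dy":0,"dz":-0.02,"roll":0},{"jaw":0,"dx":0,"dy":0,"dz":-0.03,"roll":0},{"jaw":0,"dx":0,"dy":0,"dz":-0.03,"roll":0}]'
python3 -m handwheel '[{"jaw":0,"dx":0,"dy":0,"dz":-0.02,"roll":0},{"jaw":0,"dx":0,"dy":0,"dz":-0.02,"roll":0}]'
python3 -m handwheel '[{"jaw":0,"dx":0,"dy":0,"dz":-0.02,"roll":0},{"jaw":0,"dx":0,"dy":0,"dz":-0.02,"roll":0}]'
```

```text
time: 13.38
tool_pos: [530.4, 49.6, 77.2]
ee_rot: [-3.141, 0.0, 0.936]
ft_force: [-0.4, -0.3, 0.4]
width: 0.0
time: 13.62
tool_pos: [530.5, 49.6, 75.4]
ee_rot: [3.141, -0.0, 0.936]
ft_force: [-0.6, -0.0, 2.2]
width: 0.4
time: 13.88
tool_pos: [530.5, 49.6, 73.4]
ee_rot: [3.141, -0.0, 0.936]
ft_force: [-0.6, -0.1, 3.5]
width: 0.1
```

```bash
python3 -m handwheel '[{"jaw":0,"dx":0,"dy":0,"dz":-0.01,"roll":0},{"jaw":0,"dx":0,"dy":0,"dz":-0.02,"roll":0},{"jaw":0,"dx":0,"dy":0,"dz":-0.02,"roll":0}]'
python3 -m handwheel '[{"jaw":0,"dx":0,"dy":0,"dz":-0.01,"roll":0},{"jaw":0,"dx":0,"dy":0,"dz":-0.01,"roll":0}]'
python3 -m handwheel '[{"jaw":0,"dx":0,"dy":0,"dz":-0.01,"roll":0},{"jaw":0,"dx":0,"dy":0,"dz":-0.01,"roll":0}]'
```

```text
time: 14.25
tool_pos: [530.5, 49.6, 71.4]
ee_rot: [3.141, -0.0, 0.936]
ft_force: [-0.9, 0.8, 5.0]
width: 0.5
time: 14.5
tool_pos: [530.6, 49.6, 71.0]
ee_rot: [3.141, -0.0, 0.936]
ft_force: [-2.7, 0.0, 8.3]
width: -0.4
time: 14.75
tool_pos: [530.6, 49.6, 70.9]
ee_rot: [3.141, -0.0, 0.936]
ft_force: [-3.5, -0.1, 15.0]
width: 0.2
```

Bottomed at z≈71.0 with 5 N then a hard stop at 15 N: fully down. Release.

```bash
python3 -m handwheel '[{"jaw":0,"dx":0,"dy":0,"dz":0.05,"roll":0},{"jaw":0,"dx":0,"dy":0,"dz":0.1,"roll":0},{"jaw":0,"dx":0,"dy":0,"dz":0.3,"roll":0},{"jaw":0,"dx":0,"dy":0,"dz":0.7,"roll":0},{"jaw":0,"dx":0,"dy":0,"dz":1,"roll":0},{"jaw":0,"dx":0,"dy":0,"dz":1,"roll":0},{"jaw":0,"dx":0,"dy":0,"dz":1,"roll":0}]'
python3 -m handwheel '[{"jaw":0,"dx":-0.2,"dy":0,"dz":0.3,"roll":0},{"jaw":0,"dx":-0.6,"dy":0,"dz":0.3,"roll":0},{"jaw":0,"dx":-0.6,"dy":0,"dz":0.3,"roll":0},{"jaw":0,"dx":-0.6,"dy":0,"dz":0.3,"roll":0}]'
python3 - <<'E'
from h import *
p,C=wrist("pics/w6.png",4,(578.5,134.1,np.radians(10.7)))
for t in ["dial_axis","dial_wing","start_top"]:
  for x in landmark_of(p,t)[:2]: print(t,x["score"],np.round((C@np.r_[x["at"],1])[:3],1))
p=cams.camera("scene");overlay(p,(578.5,134.1,np.radians(10.7)),(240,140,420,290),4,"pics/s6.png",4)
E
```

```text
time: 15.62
tool_pos: [529.7, 49.6, 168.2]
ee_rot: [-3.14, 0.001, 0.936]
ft_force: [0.8, 0.3, -0.9]
width: -0.0
time: 16.12
tool_pos: [470.5, 49.6, 198.4]
ee_rot: [-3.141, 0.0, 0.936]
ft_force: [1.2, -0.3, 0.4]
width: -0.1
[470.5  49.6 198.4] [-3.141  0.     0.936] -0.080163872616716 [-0.04  0.15  1.76 -0.    1.23  0.59] 16.125
dial_axis 0.57 [529.6 158.5  85.1]
dial_wing 0.89 [554.7 135.3  72. ]
start_top 0.92 [530.9  52.4  76.7]
```

View pics/w6.png

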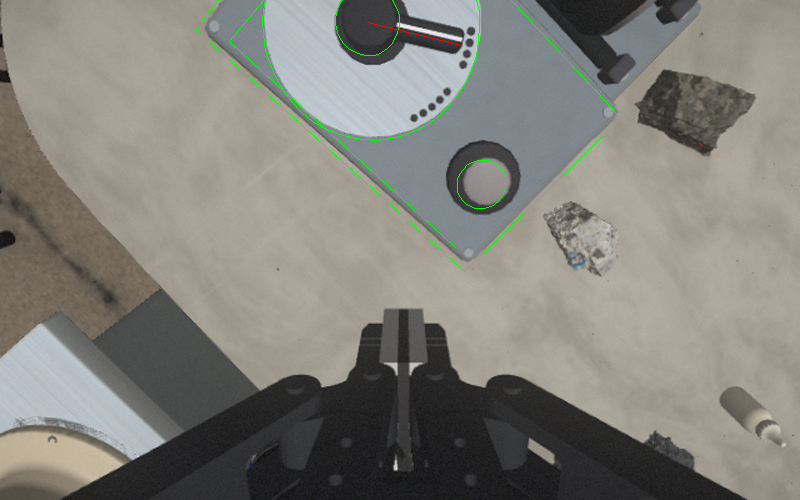

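View pics/s6.png

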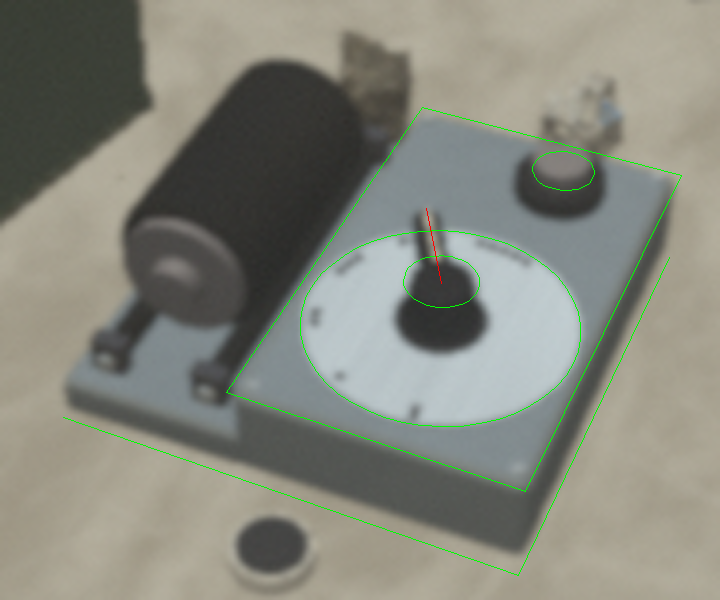

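The wing is at the four dots, the button is up at its original height, the magnet and stones are unmoved, and the arm is clear. Handing in.

```bash
python3 -c "
from h import *
print(ticket.job_done())"
```

```text
the job is handed in; nothing more can be done
None
```

The rock tumbler is set to speed four and start has been pressed and released. I handed the job in at about 16 s of the 72 s allowed.

- **Knob:** It began at one, not off, so I pushed it three clicks with the shut fingertips. Each click took about 5–6 N at the readings I took. Afterwards the wing pointed at the four dots in both the wrist and scene pictures.
- **Start button:** I pressed it only once the knob was at four. It travelled about 6 mm (z 77 to 71 mm), reading 5 N near the bottom. It then stopped hard at about 15 N. After release the network put its top back at about 77 mm, the same as before.
- **Surroundings:** The magnet and both stones look unmoved in the last scene picture. The arm was clear, about 200 mm above the table, with no contact force.
- **Checks that failed or disagreed:**
  - The first set of move commands was refused because the roll value was missing; nothing moved.
  - The wrist view put the tumbler about 1–2 mm further out in x than the fixed cameras did, so I corrected for that.

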